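Shim the rocking disc sander

TASK

The bench disc sander rocks because the foot under its red corner is too short. Push the yellow wedge, nose first, along the bench under that foot until the sander stands level with the foot on the flat part of the wedge, then press down firmly for a moment on the green spot on its work table to check that it no longer rocks, and let go. Only push and press: do not lift the wedge, do not shove the sander about, and leave the other things alone.

Things in the scene. Friction and masses are not known exactly. Their poses are not given: they have to be found in the camera images.
- sander: blue bench disc sander, loose, 220 x 200 x 157 mm, 3.4 to 4.6 kg. Origin: middle of its four feet, level with the undersides of the three good feet. x axis points from the sanding disc to the motor end; z is vertical when it stands level. Feet stand at x = +-90, y = +-80 mm. At the start it leans by about 0.083 rad onto the short foot at (+90, -80) and the opposite foot hangs in the air
- short_foot (a point): lowest point of the short steel foot (round underside, radius 14 mm) under the red corner lug (radius 20 mm): on the bench (z = 0) at the start, 10 mm above it when the sander is level. A wedge pushed in from the sander's -y side lifts it with about 2 to 8 N; past that only feet are under the base
- base_middle (a point): middle of the underside of the sander's base plate, 30 mm above the sander's origin
- press_spot (a point): middle of the green spot, 26 mm across, on the top face of the aluminium work table, 105 mm up, almost above the foot opposite the short one. The work table is level when the machine is; no other part of the sander is higher than 157 mm
- wedge: yellow plastic wedge lying loose, 140 x 60 mm, 0.12 kg. Origin: centre of underside; x axis to the nose. Ramp from x = +70 (2 mm thick) to +10 (10 mm thick), flat top 10 mm thick from x = +10 to -30, heel block 26 mm high from x = -30 to -70 with an upright back face to push on. Starts on the sander's -y side, nose roughly towards the short foot
- screwdriver: screwdriver lying on the bench, to be left alone
- wrench: wrench lying on the bench, to be left alone
- glue: white glue bottle, 130 mm high, to be left alone
- tape: orange tape measure, 65 x 32 x 62 mm, to be left alone
- offcut: wooden offcut, 160 x 45 x 28 mm, to be left alone
- screws: jar with a red lid, 75 mm high, to be left alone
- sandblock: cork sanding block, 110 x 60 x 35 mm, to be left alone
There are look-alikes about, which are no part of the job. There is more than one size of the wedge; the one meant has the size given above.

How it is judged:
By the outcome, as a careful person would: the job done as asked, in the order asked, and still so for the second after the job is handed in, with the robot touching nothing.
It also fails if it takes over 61 s, if anything falls off the work surface, if the arm or the gripper's body presses on something with over 40 N, if the wrist force passes 120 N, or if a joint passes its speed limit or range.

ROBOT

A 7-joint arm with a two-finger parallel gripper is mounted at the origin on the work surface. World frame = base frame: x ahead of the robot, y to its left, z up, the work surface at z = 0. Lengths are in m, angles in rad, forces in N, time in s.
With the tool pointing down it reaches from about 0.4 to 0.85 m from the base axis. Payload 10.4 kg.
Tool frame: the origin (TCP) lies midway between the tips of the shut fingers; the grasp point (between the pads) lies 19 mm behind it (manip.hold_point_z is the distance from the TCP to the grasp point, in m); z points along the fingers, y is the line along which they close (so a half turn about z gives the same grasp; the last joint's range is limited). The gripper opens to 85 mm and grips with 20 to 120 N. Pads are 22 mm wide; open, the fingers measure 114 mm over their backs; the gripper's body (76 mm by 85 mm) begins 54 mm behind the grasp point. The pads swing forward as they close: fully open they stand 13 mm farther back than shut.
Start: joints at [-1.18, 0.332, -0.065, 1.46, 0.022, 1.35, -0.088], TCP at [0.251, 0.572, 0.199] pointing down, gripper open.
Joint ranges: [-2.6, 2.6], [-0.5, 2.12], [-1.47, 1.34], [0.16, 2.42], [-1.27, 4.41], [0.06, 2.06], [-2.6, 2.6]. Speed limits (rad/s): [2.22, 2.22, 2.79, 2.79, 3.14, 3.14, 3.14].

INTERFACE

Orientations are given as a unit quaternion [x, y, z, w].
In Python, from workcell import manip, eyes, job gives the robot as it stands.
- The arm moves only by the shell command python3 -m crank 'ROWS' [FORCE]. ROWS is JSON, a list that holds one entry, the list of rows, each a list of 7 numbers: the finger opening in cm, from 0 to 8.54, then the shift along the world's x, y, z in cm, then the turn, a rotation vector about the world's x, y, z in degrees. In form: [[[hand, x, y, z, ax, ay, az], ...]]. A call has 1 to 20 rows; each row shifts and turns the commanded pose from where the row before left it; what a row does not reach is not made up. A row lasts 1/8 s, in which the tool goes at most 62.5 mm and 10.7 degrees, less where a joint would pass 70% of its speed; a pose out of reach is approached as far as the arm can. A call with a gripper value outside its range is refused whole. The fingers move at their own pace and stop on an object; FORCE is the grip in N (left out, the last holds). Time passes only in rows, so rows that do not move let the fingers close. It gives the time, the measured TCP pose, the force, the opening and the grip force at its end, in the units of the state.
- manip.get_obs(): the state, without advancing time (a new reading comes with each control period).
- eyes.camera(name): name is "scene" or "top" or "wrist"; returns (picture, depth): 384x512x3 uint8, red, green, blue; 384x512 float32, m along the optical axis (not along the pixel's ray), 0 where there is no reading.
- eyes.camera_params(name): a dict with "fx", "fy", "cx", "cy" (pixels), "dist" ([k1, k2, p1, p2, k3] as OpenCV has them; the pictures are not rectified), "world_from_camera" (4x4, takes a point from camera to world coordinates); the wrist camera has in their place "hand_eye" (4x4, takes a point from camera to tool coordinates, whose origin is the TCP and whose axes are the flange's). Camera axes: x right, y down, z forward; pixel columns grow to the right and rows downward; lengths in m; the calibration is good to about 2 mm. A picture is of the moment at which its call begins: read the wrist's pose just before it. camera_params takes no time and is no camera call.
- job.hand_in(): hands the job in; it is judged then, once.
The state is a dict: "clock": time; "joint_pos": joint angles; "joint_velocities": joint speeds; "tau": joint torques, N m; "position": TCP position; "ee_rot": TCP orientation; "ft_force": force on the tool from outside, world axes, zero at the start; "torque": the same for the moment, N m; "grip_width": opening from 0.0 (shut) to 1.0 (fully open); "grasp_force": force on a finger pad.
Only numpy, scipy, OpenCV 4.12 (cv2) and the standard library are available. Lean on these libraries where they do the work, as an engineer would, in place of code of your own. Each camera call takes 0.05 s, during which the arm holds its last target. There are 200 camera calls.

## Working session

There is one attempt and no reset: what is moved stays moved. The work goes in short steps, Python scripts to look and compute and a shell command to move; the robot and the scene stay as the last step left them, time stands still between calls to the robot, and variables do not carry over. Pictures are saved under pics/ and viewed, at most 13 in all, crops included, and the job is handed in when it is done.

```bash
ls; mkdir -p pics
cat > h.py <<'E'
import numpy as np, cv2
from workcell import manip, eyes, job
from scipy.spatial.transform import Rotation as R
def cloud(name, dep):
    p=eyes.camera_params(name); K=np.array([[p['fx'],0,p['cx']],[0,p['fy'],p['cy']],[0,0,1]])
    v,u=np.mgrid[:384,:512]
    n=cv2.undistortPoints(np.stack([u,v],-1).reshape(-1,1,2).astype(np.float64),K,np.array(p['dist'])).reshape(384,512,2)
    c=np.dstack([n*dep[...,None],dep])
    T=np.array(p['world_from_camera'])
    return c@T[:3,:3].T+T[:3,3]
E
python3 - <<'E'
from h import *
for n in ('top','scene'):
    im,d=eyes.camera(n); np.savez(n+'0.npz',im=im,w=cloud(n,d),d=d)
    cv2.imwrite(f'pics/{n}0.png',cv2.resize(im[...,::-1],(768,576),interpolation=cv2.INTER_CUBIC))
o=manip.get_obs(); print(o['clock'],o['position'],o['ee_rot'],o['ft_force'])
E
```

```text
pics
0.1 [0.25116454 0.57188507 0.198585  ] [ 2.05438702e-01  9.78669761e-01 -6.53529971e-04 -1.10184292e-04] [-0.43637769  0.44171588 -0.32526694]
```

View pics/top0.png

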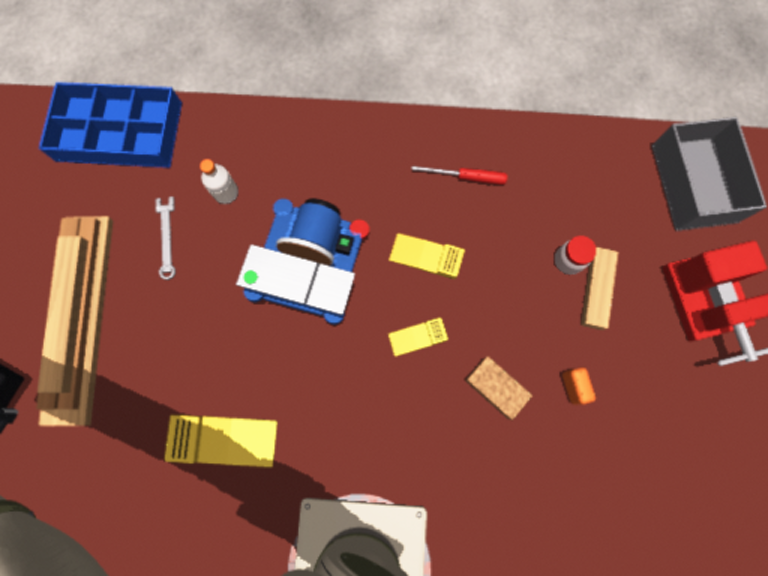

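View pics/scene0.png

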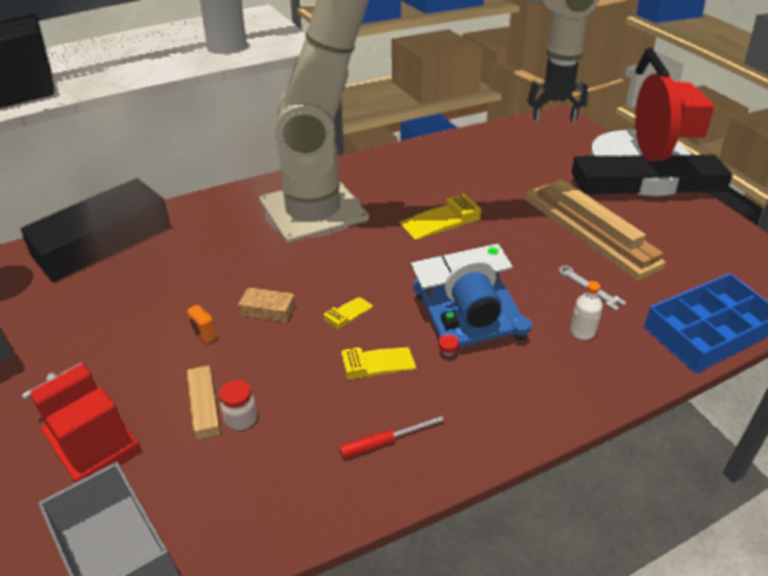

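The top picture shows the wedge of the right size at about (427,255), its nose to the left towards the red lug at (360,229). The green spot is at (251,277). A smaller wedge at (418,337) and a larger one at (220,440) are look-alikes.

```bash
cat >> h.py <<'E'
def wedge(im,w,box):
    hsv=cv2.cvtColor(im,cv2.COLOR_RGB2HSV)
    m=cv2.inRange(hsv,(20,90,60),(35,255,255))>0
    x0,x1,y0,y1=box
    m&=(w[...,0]>x0)&(w[...,0]<x1)&(w[...,1]>y0)&(w[...,1]<y1)
    return w[m]
def color(im,w,lo,hi,box):
    hsv=cv2.cvtColor(im,cv2.COLOR_RGB2HSV); m=cv2.inRange(hsv,lo,hi)>0
    x0,x1,y0,y1=box
    return w[m&(w[...,0]>x0)&(w[...,0]<x1)&(w[...,1]>y0)&(w[...,1]<y1)]
E
python3 - <<'E'
from h import *
z=np.load('top0.npz'); im,w=z['im'],z['w']
for n,(u,v) in dict(wedge=(427,255),red=(360,229),green=(251,277),b1=(283,207),b2=(253,295),b3=(334,318),nosel=(392,252),heel=(462,262),driver=(485,177),small=(418,337)).items():
    print(n,w[int(v/1.5),int(u/1.5)].round(3))
c=w[170,285]; P=wedge(im,w,(c[0]-.12,c[0]+.075,c[1]-.12,c[1]+.12))
print(len(P),P.min(0),P.max(0)); r=cv2.minAreaRect((P[:,:2]*1000).astype(np.float32)); print(r,cv2.boxPoints(r))
h=P[P[:,2]>.02]; print('heel',len(h),cv2.minAreaRect((h[:,:2]*1000).astype(np.float32)), np.median(h,0))
g=w[184,167]; G=color(im,w,(45,100,60),(75,255,255),(g[0]-.03,g[0]+.03,g[1]-.03,g[1]+.03)); print('green',len(G),G.mean(0))
E
```

```text
wedge [ 0.595 -0.092  0.011]
red [0.636 0.045 0.034]
green [0.502 0.231 0.117]
b1 [0.665 0.204 0.046]
b2 [0.482 0.24  0.054]
b3 [0.447 0.081 0.048]
nosel [ 0.6   -0.021  0.   ]
heel [ 0.59  -0.167  0.   ]
driver [ 0.77  -0.205  0.021]
small [ 0.429 -0.082  0.009]
902 [ 0.55157104 -0.16943178 -0.00461362] [ 0.63911172 -0.01876345  0.03117024]
((599.7477416992188, -93.18862915039062), (141.80567932128906, 70.03783416748047), 76.50150299072266) [[ 549.14606  -153.95874 ]
 [ 617.2492   -170.30696 ]
 [ 650.3494    -32.418518]
 [ 582.2463    -16.070297]]
heel 260 ((584.07373046875, -138.61065673828125), (39.74249267578125, 60.632469177246094), 77.00201416015625) [ 0.58308338 -0.13848764  0.02583408]
green 57 [0.50187654 0.23246053 0.11389348]
```

Run:
```python
from h import *
for n in('top','scene'):
    z=np.load(n+'0.npz'); im,w=z['im'],z['w']
    hsv=cv2.cvtColor(im,cv2.COLOR_RGB2HSV)
    m=((hsv[...,0]<6)|(hsv[...,0]>174))&(hsv[...,1]>190)&(hsv[...,2]>110)
    m&=(abs(w[...,0]-.632)<.045)&(abs(w[...,1]-.045)<.045)&(w[...,2]>.012)
    P=w[m]; print(n,len(P),P.min(0).round(3),P.max(0).round(3),np.median(P,0).round(3))
    T=P[P[:,2]>np.median(P[:,2])-.004]; print(cv2.minEnclosingCircle((T[:,:2]*1000).astype(np.float32)))
    # wedge
    P=wedge(im,w,(.54,.66,-.2,.0)); h=P[(P[:,2]>.023)]
    print('heel',len(h),cv2.minAreaRect((h[:,:2]*1000).astype(np.float32)),np.median(h,0).round(3))
```

```text
top 90 [0.617 0.029 0.031] [0.651 0.063 0.041] [0.637 0.043 0.037]
((633.26220703125, 46.74903106689453), 19.161888122558594)
heel 235 ((583.7179565429688, -138.71517944335938), (39.38558578491211, 59.992191314697266), 77.02275085449219) [ 0.584 -0.139  0.026]
scene 104 [0.621 0.03  0.024] [0.657 0.066 0.043] [0.642 0.046 0.037]
((638.21630859375, 48.39028549194336), 18.976577758789062)
heel 186 ((586.240478515625, -138.7996063232422), (40.06167221069336, 62.6520881652832), 75.6349105834961) [ 0.586 -0.139  0.027]
```

```bash
python3 -m crank '[[[8.5,0,0,5,0,0,0],[8.5,1,-5,5,0,0,-9],[5,2,-5,0,0,0,-9],[5,2,-5,0,0,0,-9],[4,2,-5,0,0,0,-9],[4,2,-5,0,0,0,-9],[4,2,-5,0,0,0,-9],[4,2,-5,0,0,0,-9],[4,2,-5,0,0,0,-9],[4,2,-5,0,0,0,-7],[4,2,-5,0,0,0,0],[4,2,-5,0,0,0,0],[4,2,-5,0,0,0,0],[4,2,-5,0,0,0,0],[4,2,-5,0,0,0,0]]]'
```

```text
clock: 1.98
position: [0.5203, -0.123, 0.2931]
ee_rot: [0.781, 0.625, 0.0, 0.0]
ft_force: [0.6, 0.7, -0.5]
grip_width: 0.469
grasp_force: 0.0
```

```bash
python3 -m crank '[[[3,2,-4,-3,0,0,-0.6],[3,3,-3.4,-3,0,0,0],[3,0,0,-5,0,0,0],[3,0,0,-5,0,0,0],[3,0,0,-5,0,0,0],[3,0,0,-4,0,0,0],[3,0,0,-2,0,0,0],[3,0,0,-1.5,0,0,0],[3,0,0,0,0,0,0]]]'
python3 - <<'E'
from h import *
im,d=eyes.camera('top'); w=cloud('top',d); np.savez('top1.npz',im=im,w=w)
cv2.imwrite('pics/top1.png',cv2.resize(im[100:230,150:340,::-1],(760,520),interpolation=cv2.INTER_CUBIC))
o=manip.get_obs();print(o['position'],o['ft_force'],o['grip_width'])
E
```

```text
clock: 3.1
position: [0.5701, -0.1955, 0.008]
ee_rot: [0.784, 0.62, -0.0, -0.0]
ft_force: [-0.1, -0.4, 0.4]
grip_width: 0.357
grasp_force: 0.0
[ 0.57057316 -0.19568412  0.00885132] [ 0.25059122 -0.19512744  0.92778105] 0.354735680957509
```

View pics/top1.png

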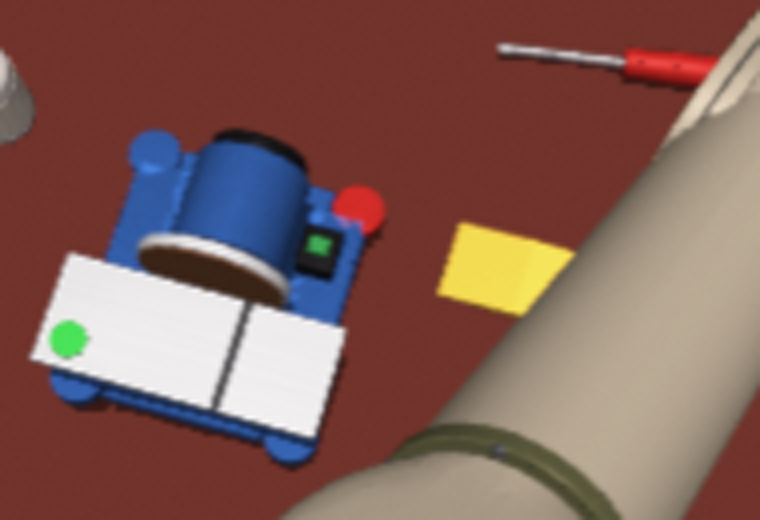

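The red lug is at (359,212), with the nose edge from (460,222) to (438,294), square to the sander. The arm hides the heel but is clear of everything, so I start pushing.

```bash
python3 -m crank '[[[3,0.23,0.97,0,0,0,0],[3,0.14,0.58,0,0,0,0],[3,0.14,0.58,0,0,0,0],[3,0.14,0.58,0,0,0,0],[3,0.14,0.58,0,0,0,0],[3,0.14,0.58,0,0,0,0],[3,0.14,0.58,0,0,0,0],[3,0.14,0.58,0,0,0,0],[3,0.14,0.58,0,0,0,0],[3,0.14,0.58,0,0,0,0],[3,0.14,0.58,0,0,0,0],[3,0.14,0.58,0,0,0,0],[3,0.14,0.58,0,0,0,0],[3,0.14,0.58,0,0,0,0],[3,0,0,0,0,0,0]]]'
python3 - <<'E'
from h import *
for n in('top','scene'):
    im,d=eyes.camera(n); w=cloud(n,d)
    if n=='top': cv2.imwrite('pics/top2.png',cv2.resize(im[100:230,150:340,::-1],(760,520),interpolation=cv2.INTER_CUBIC))
    P=wedge(im,w,(.54,.68,-.2,.05)); print(n,len(P),P.min(0),P.max(0)); h=P[P[:,2]>.023]
    print(cv2.minAreaRect((P[:,:2]*1000).astype(np.float32)))
    if len(h): print('heel',len(h),cv2.minAreaRect((h[:,:2]*1000).astype(np.float32)))
o=manip.get_obs();print(o['position'],o['ft_force'],o['grip_width'])
E
```

```text
clock: 5.03
position: [0.5907, -0.1096, 0.008]
ee_rot: [0.784, 0.621, 0.0, -0.0]
ft_force: [0.9, 0.1, 0.2]
grip_width: 0.355
grasp_force: 0.0
top 10 [ 0.55109688 -0.1585406  -0.00295193] [ 0.57130171 -0.14916343  0.02843378]
((561.5784912109375, -153.4329833984375), (4.117837429046631, 21.93623161315918), 59.292293548583984)
heel 7 ((559.05029296875, -151.58692932128906), (2.641449451446533, 16.18040657043457), 66.71684265136719)
scene 787 [ 0.55296515 -0.16482944 -0.00192008] [ 0.6417866  -0.01470759  0.17740944]
((594.1552734375, -88.37958526611328), (141.79751586914062, 73.04579162597656), 77.51130676269531)
heel 214 ((587.0814208984375, -131.131103515625), (60.41346740722656, 64.78518676757812), 87.0841293334961)
[ 0.59053827 -0.11052364  0.00811924] [-0.7308933   0.60398737 -0.27795708] 0.3516160741911438
```

View pics/top2.png

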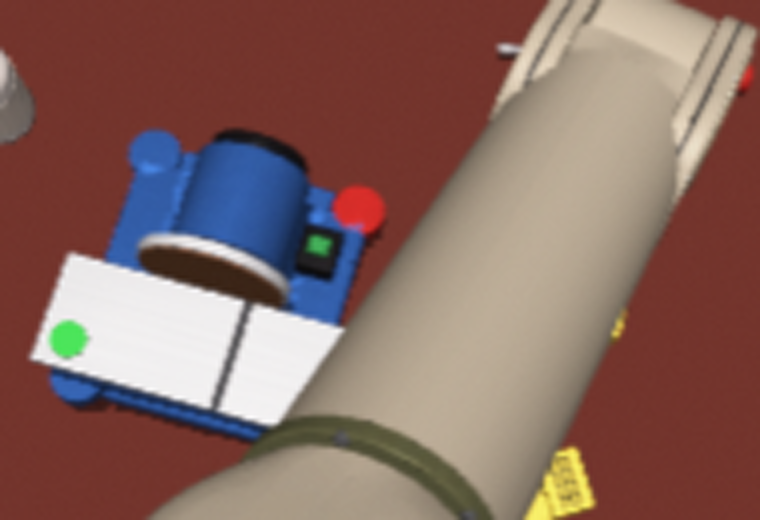

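Run:
```python
from h import *
im,d=eyes.camera('scene')
cv2.imwrite('pics/sc2.png',cv2.resize(im[150:280,190:380,::-1],(760,520),interpolation=cv2.INTER_CUBIC))
```

```text
(no output)
```

View pics/sc2.png

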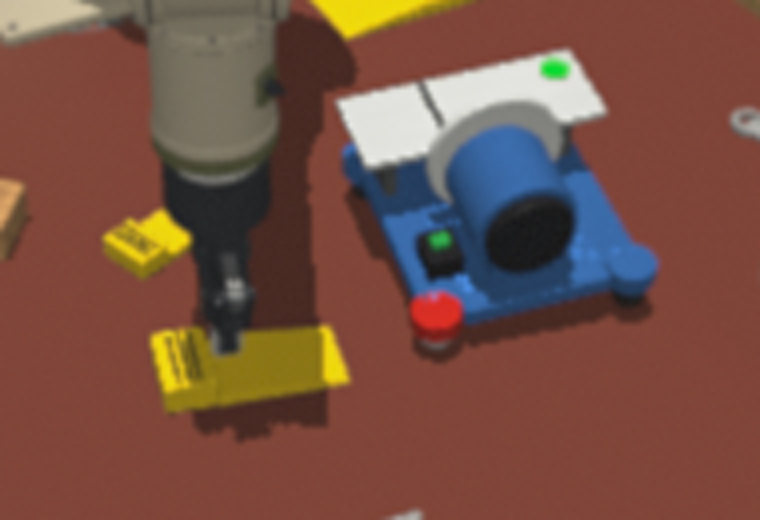

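Run:
```python
from h import *
im,d=eyes.camera('scene'); w=cloud('scene',d)
for u,v in((225,345),(230,350),(230,335),(235,290),(220,230),(180,365),(280,370),(437,310)):
    print((u,v),w[150+v//4,190+u//4].round(3))
o=manip.get_obs();print(o['position'],o['joint_pos'],R.from_quat(o['ee_rot']).as_matrix().round(3))
# gripper cloud: dark points
m=(abs(w[...,0]-.57)<.12)&(abs(w[...,1]+.12)<.12)&(im.max(-1)<90)&(w[...,2]>.012)&(w[...,2]<.06)
P=w[m]; print(len(P),P.min(0),P.max(0),np.median(P,0))
P=P[P[:,2]<.035];print(P[:40].round(3))
im,d=eyes.camera('wrist'); cv2.imwrite('pics/wr2.png',im[...,::-1]); print(eyes.camera_params('wrist'))
```

```text
(225, 345) [ 0.614 -0.116  0.054]
(230, 350) [ 0.617 -0.114  0.052]
(230, 335) [ 0.616 -0.113  0.068]
(235, 290) [ 0.65  -0.124  0.145]
(220, 230) [ 0.625 -0.121  0.178]
(180, 365) [ 0.591 -0.142  0.025]
(280, 370) [ 0.614 -0.071  0.009]
(437, 310) [0.639 0.049 0.041]
[ 0.59045807 -0.11071094  0.00812518] [-0.40642155  0.529933    0.65713922  1.75250642 -0.37843016  0.98884296
  0.16336334] [[ 0.231  0.973  0.   ]
 [ 0.973 -0.231 -0.   ]
 [-0.     0.    -1.   ]]
22 [ 0.56974212 -0.12103057  0.04443215] [ 0.61898227 -0.10844257  0.05920052] [ 0.61267126 -0.11504081  0.0525282 ]
[]
{'fx': 280.6196500582752, 'fy': 280.6196500582752, 'cx': 258.6400657256647, 'cy': 190.69741806263184, 'dist': array([-0.01975145,  0.        ,  0.        ,  0.        ,  0.        ]), 'hand_eye': array([[-1.25789132e-03, -9.59312200e-01, -2.82344683e-01,
         7.16557847e-02],
       [ 9.99999163e-01, -1.29224280e-03, -6.45522164e-05,
         2.17408444e-05],
       [-3.02932156e-04, -2.82344527e-01,  9.59313023e-01,
        -1.75175930e-01],
       [ 0.00000000e+00,  0.00000000e+00,  0.00000000e+00,
         1.00000000e+00]])}
```

View pics/wr2.png

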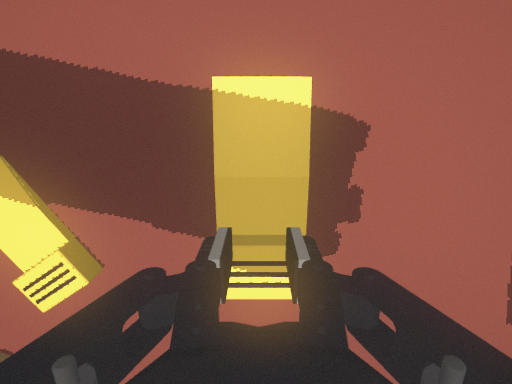

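```bash
cat >> h.py <<'E'
def wcloud(d,o):
    p=eyes.camera_params('wrist'); K=np.array([[p['fx'],0,p['cx']],[0,p['fy'],p['cy']],[0,0,1]])
    v,u=np.mgrid[:384,:512]
    n=cv2.undistortPoints(np.stack([u,v],-1).reshape(-1,1,2).astype(np.float64),K,np.array(p['dist'])).reshape(384,512,2)
    c=np.dstack([n*d[...,None],d]); H=np.array(p['hand_eye']); t=c@H[:3,:3].T+H[:3,3]
    return t, t@R.from_quat(o['ee_rot']).as_matrix().T+o['position']
E
python3 - <<'E'
from h import *
o=manip.get_obs(); im,d=eyes.camera('wrist'); t,w=wcloud(d,o)
for u,v in((260,30),(420,60),(262,100),(262,205),(262,292),(220,240),(298,240),(228,265),(292,265),(215,78),(310,78)): print((u,v),'tool',t[v,u].round(3),'world',w[v,u].round(3))
E
```

```text
(260, 30) tool [0.116 0.001 0.008] world [0.618 0.002 0.   ]
(420, 60) tool [0.1   0.097 0.007] world [ 0.708 -0.036  0.001]
(262, 100) tool [0.076 0.002 0.003] world [ 0.61  -0.037  0.005]
(262, 205) tool [ 0.011  0.002 -0.002] world [ 0.595 -0.1    0.011]
(262, 292) tool [-0.044  0.002 -0.018] world [ 0.582 -0.154  0.026]
(220, 240) tool [ 0.011 -0.019 -0.053] world [ 0.575 -0.096  0.061]
(298, 240) tool [ 0.011  0.019 -0.053] world [ 0.611 -0.105  0.061]
(228, 265) tool [-0.002 -0.015 -0.053] world [ 0.575 -0.11   0.061]
(292, 265) tool [ 0.004  0.015 -0.063] world [ 0.606 -0.111  0.071]
(215, 78) tool [ 0.089 -0.026  0.007] world [ 0.585 -0.018  0.001]
(310, 78) tool [0.089 0.031 0.005] world [ 0.641 -0.031  0.003]
```

```bash
python3 -m crank '[[[3,0,0,3,0,0,0],[3,-0.7,-2.9,0,0,0,0],[3,-0.7,-2.9,0,0,0,0],[3,-0.7,-2.9,0,0,0,0],[3,0,0,0,0,0,0]]]'
python3 - <<'E'
from h import *
print(manip.hold_point_z,[a for a in dir(manip) if a[0]!='_'])
def tips(tag):
    o=manip.get_obs(); im,d=eyes.camera('scene'); w=cloud('scene',d); T=R.from_quat(o['ee_rot']).as_matrix()
    t=(w-o['position'])@T
    m=(abs(t[...,0])<.03)&(abs(t[...,1])<.06)&(w[...,2]>.008)&(t[...,2]<.02)&(t[...,2]>-.09)&(d>0)
    P=t[m]; P=P[np.argsort(-P[:,2])]; print(tag,o['position'],len(P)); print(P[:12].round(3))
    im2,d2=eyes.camera('wrist'); t2,_=wcloud(d2,o); m=(abs(t2[...,0])<.03)&(abs(t2[...,1])<.05)&(t2[...,2]<-0.0-.02+.0)
    P=t2[m]; P=P[np.argsort(-P[:,2])]; print('wrist',len(P),P[:8].round(3))
    cv2.imwrite('pics/sc3.png',cv2.resize(im[150:280,170:360,::-1],(760,520),interpolation=cv2.INTER_CUBIC))
tips('open3')
E
```

```text
clock: 5.95
position: [0.5684, -0.2006, 0.0383]
ee_rot: [0.786, 0.619, -0.0, 0.0]
ft_force: [1.1, 0.1, -0.4]
grip_width: 0.351
grasp_force: 0.0
0.0187 ['MotionError', 'get_obs', 'hold_point_z']
open3 [ 0.56836019 -0.20062157  0.03834246] 75
[[-0.002  0.021 -0.034]
 [-0.008  0.02  -0.034]
 [ 0.001  0.022 -0.034]
 [ 0.01   0.02  -0.035]
 [ 0.003  0.024 -0.036]
 [-0.008 -0.016 -0.037]
 [-0.005  0.024 -0.037]
 [ 0.01   0.02  -0.039]
 [-0.008  0.022 -0.04 ]
 [ 0.001  0.024 -0.04 ]
 [ 0.004  0.025 -0.041]
 [-0.007  0.019 -0.041]]
wrist 36651 [[ 0.008 -0.015 -0.033]
 [ 0.005 -0.015 -0.034]
 [ 0.008 -0.015 -0.034]
 [ 0.005 -0.015 -0.034]
 [ 0.009  0.015 -0.034]
 [ 0.008  0.015 -0.034]
 [ 0.008 -0.015 -0.034]
 [ 0.008  0.015 -0.035]]
```

Both cameras agree that the real fingertips sit about 34 mm behind the stated TCP, so the first push passed above the heel without touching it (force about 0). I lower by that much, watching the force.

```bash
python3 -m crank '[[[3,0,0,-2.5,0,0,0],[3,0,0,-2,0,0,0],[3,0,0,-0.5,0,0,0],[3,0,0,-0.5,0,0,0],[3,0,0,-0.5,0,0,0],[3,0,0,0,0,0,0]]]'
python3 - <<'E'
from h import *
o=manip.get_obs(); im,d=eyes.camera('scene'); w=cloud('scene',d)
m=(abs(w[...,0]-.568)<.06)&(abs(w[...,1]+.2)<.03)&(w[...,2]>.006)&(w[...,2]<.05); P=w[m];print(len(P),P.min(0),P[np.argsort(P[:,2])][:6].round(3))
P=wedge(im,w,(.54,.68,-.2,.05)); P=P[P[:,2]<.035]; h=P[P[:,2]>.023]; print(cv2.minAreaRect((h[:,:2]*1000).astype(np.float32)))
E
```

```text
clock: 6.8
position: [0.5695, -0.1974, -0.0219]
ee_rot: [0.784, 0.62, 0.0, 0.0]
ft_force: [0.6, 0.1, 0.5]
grip_width: 0.35
grasp_force: 0.0
44 [ 0.54907604 -0.21135195  0.01076809] [[ 0.585 -0.208  0.011]
 [ 0.594 -0.198  0.015]
 [ 0.593 -0.192  0.015]
 [ 0.595 -0.196  0.015]
 [ 0.594 -0.202  0.017]
 [ 0.586 -0.208  0.017]]
((585.948974609375, -138.54290771484375), (40.76904296875, 64.03303527832031), 76.87576293945312)
```

```bash
python3 -m crank '[[[3,0.23,0.97,0,0,0,0],[3,0.12,0.49,0,0,0,0],[3,0.12,0.49,0,0,0,0],[3,0.12,0.49,0,0,0,0],[3,0.12,0.49,0,0,0,0],[3,0.12,0.49,0,0,0,0],[3,0.12,0.49,0,0,0,0],[3,0.12,0.49,0,0,0,0],[3,0.12,0.49,0,0,0,0],[3,0.12,0.49,0,0,0,0],[3,0.12,0.49,0,0,0,0],[3,0.12,0.49,0,0,0,0],[3,0.12,0.49,0,0,0,0],[3,0.12,0.49,0,0,0,0],[3,0.12,0.49,0,0,0,0],[3,0,0,0,0,0,0]]]'
cat >> h.py <<'E'
def where():
    o=manip.get_obs(); im,d=eyes.camera('wrist'); t,w=wcloud(d,o)
    hsv=cv2.cvtColor(im,cv2.COLOR_RGB2HSV); m=cv2.inRange(hsv,(20,90,40),(35,255,255))>0
    m&=(abs(t[...,1])<.05)&(t[...,0]>-.03)&(w[...,2]<.035); P=w[m]; r=cv2.minAreaRect((P[:,:2]*1000).astype(np.float32)); print('wrist wedge',len(P),r)
    h=P[P[:,2]>.021]; print('heel',len(h),h.mean(0) if len(h) else '')
    dr=np.array([.23,.973]); a=P[:,:2]@dr; print('along max',a.max(),'foot along',np.array([.635,.047])@dr,'tcp along',o['position'][:2]@dr)
    print(o['position'],o['ft_force'],o['clock']); return im,d,w
E
python3 - <<'E'
from h import *
where()
im,d=eyes.camera('scene'); w=cloud('scene',d)
cv2.imwrite('pics/sc4.png',cv2.resize(im[150:280,190:380,::-1],(760,520),interpolation=cv2.INTER_CUBIC))
P=wedge(im,w,(.54,.68,-.2,.05)); P=P[P[:,2]<.035]; h=P[P[:,2]>.023]; print(cv2.minAreaRect((h[:,:2]*1000).astype(np.float32)))
E
```

```text
clock: 8.85
position: [0.5888, -0.1183, -0.022]
ee_rot: [0.784, 0.621, 0.0, -0.0]
ft_force: [-0.1, 0.3, -0.2]
grip_width: 0.351
grasp_force: 0.0
wrist wedge 28641 ((605.3408813476562, -60.519569396972656), (120.92499542236328, 63.68744659423828), 77.71237182617188)
heel 9462 [ 0.59828391 -0.08629404  0.02650467]
along max 0.14133867064015265 foot along 0.191781 tcp along 0.02035190447264527
[ 0.58879475 -0.11826402 -0.02199791] [-0.05163797  0.25820599 -0.2017272 ] 8.85
((598.6602172851562, -86.11592102050781), (37.84884262084961, 64.50590515136719), 73.74078369140625)
```

View pics/sc4.png

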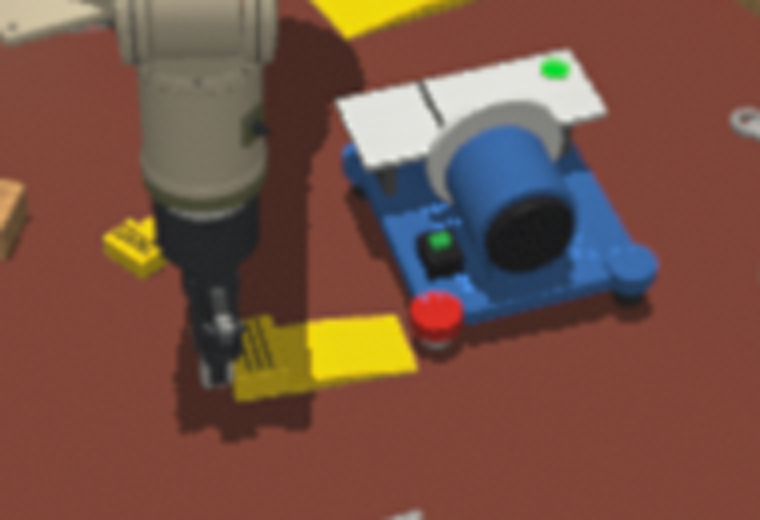

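The wedge is now being pushed straight: its nose, at (405,345), is just short of the steel foot at (437,340), with about 97 mm to go. I continue.

```bash
python3 -m crank '[[[3,0.1,0.39,0,0,0,0],[3,0.1,0.39,0,0,0,0],[3,0.1,0.39,0,0,0,0],[3,0.1,0.39,0,0,0,0],[3,0.1,0.39,0,0,0,0],[3,0.1,0.39,0,0,0,0],[3,0.1,0.39,0,0,0,0],[3,0.1,0.39,0,0,0,0],[3,0.1,0.39,0,0,0,0],[3,0.1,0.39,0,0,0,0],[3,0.1,0.39,0,0,0,0],[3,0.1,0.39,0,0,0,0],[3,0.1,0.39,0,0,0,0],[3,0.1,0.39,0,0,0,0],[3,0.1,0.39,0,0,0,0],[3,0.1,0.39,0,0,0,0],[3,0.1,0.39,0,0,0,0],[3,0.1,0.39,0,0,0,0],[3,0.1,0.39,0,0,0,0],[3,0,0,0,0,0,0]]]'
cat >> h.py <<'E'
def state(tag):
    o=manip.get_obs(); im,d=eyes.camera('scene'); w=cloud('scene',d)
    cv2.imwrite(f'pics/{tag}.png',cv2.resize(im[150:280,190:380,::-1],(760,520),interpolation=cv2.INTER_CUBIC))
    P=wedge(im,w,(.54,.70,-.2,.12)); P=P[P[:,2]<.035]; h=P[P[:,2]>.023]; r=cv2.minAreaRect((h[:,:2]*1000).astype(np.float32)); print('heel',len(h),r)
    hsv=cv2.cvtColor(im,cv2.COLOR_RGB2HSV)
    m=((hsv[...,0]<6)|(hsv[...,0]>174))&(hsv[...,1]>190)&(hsv[...,2]>110)&(abs(w[...,0]-.632)<.05)&(abs(w[...,1]-.045)<.06)&(w[...,2]>.025)
    P=w[m]; T=P[P[:,2]>np.median(P[:,2])-.004]; print('lug',len(P),np.median(P,0).round(4),P.max(0).round(4),cv2.minEnclosingCircle((T[:,:2]*1000).astype(np.float32)))
    # table plane
    m=(hsv[...,1]<40)&(hsv[...,2]>170)&(w[...,2]>.085)&(w[...,2]<.13)&(abs(w[...,0]-.5)<.1)&(abs(w[...,1]-.15)<.13)
    P=w[m]; c=P.mean(0); n=np.linalg.svd(P-c)[2][2]; n*=np.sign(n[2]); print('table',len(P),c.round(4),n.round(4))
    m=cv2.inRange(hsv,(45,100,60),(75,255,255))>0; m&=(w[...,2]>.09)&(w[...,1]>.18)&(w[...,1]<.29); print('green',m.sum(),w[m].mean(0))
    print(o['position'],o['ft_force'],o['clock'])
E
python3 -c "
from h import *
z=np.load('scene0.npz'); state('s5')"
```

```text
clock: 11.45
position: [0.6075, -0.0457, -0.0219]
ee_rot: [0.784, 0.62, -0.0, 0.0]
ft_force: [-0.7, -3.8, 0.5]
grip_width: 0.355
grasp_force: 2.0
heel 124 ((624.6848754882812, -9.412647247314453), (50.12851333618164, 67.99934387207031), 26.3670711517334)
lug 92 [0.6417 0.0461 0.0465] [0.6547 0.0731 0.0516] ((636.5912475585938, 48.896827697753906), 19.54190444946289)
table 536 [0.5008 0.1589 0.1062] [-0.0282 -0.0026  0.9996]
green 24 [0.49796321 0.24174431 0.10682331]
[ 0.60751937 -0.0456819  -0.02190175] [-0.66585046 -3.79554418  0.52392171] 11.45
```

View pics/s5.png

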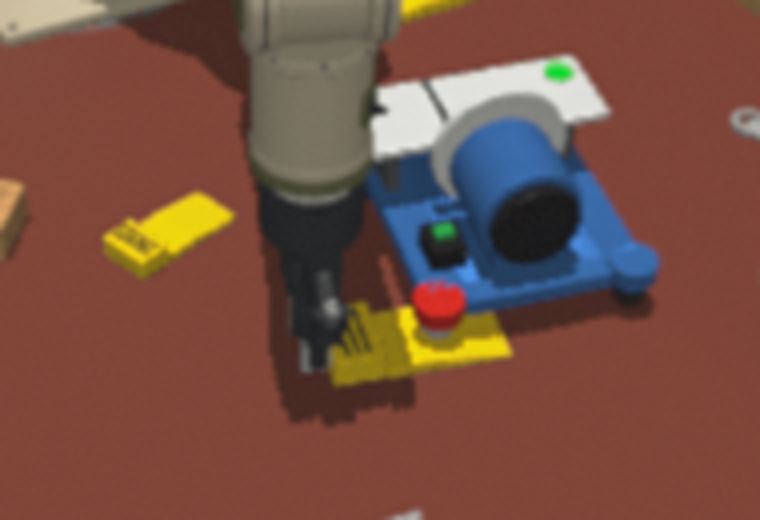

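The foot, at (437,333), now sits near the top of the ramp and the sander is nearly level and unshifted. About 21 mm are left.

```bash
python3 -m crank '[[[3,0.08,0.29,0,0,0,0],[3,0.08,0.29,0,0,0,0],[3,0.07,0.29,0,0,0,0],[3,0.07,0.29,0,0,0,0],[3,0.07,0.29,0,0,0,0],[3,0.07,0.29,0,0,0,0],[3,0.05,0.25,0,0,0,0],[3,0,0,0,0,0,0],[3,-0.2,-0.6,0,0,0,0],[3,-0.5,-2,0,0,0,0],[3,-0.7,-3,0,0,0,0],[3,-0.7,-3,0,0,0,0],[3,-0.5,-2,3,0,0,0],[1,0,0,6,0,0,0],[1,0,0,6,0,0,0],[0,0,0,6,0,0,0],[0,0,0,6,0,0,0],[0,0,0,4,0,0,0]]]'; python3 -c "
from h import *
state('s6')
im,d=eyes.camera('top');w=cloud('top',d); P=wedge(im,w,(.54,.70,-.2,.12));h=P[(P[:,2]>.022)&(P[:,2]<.03)]; print('top heel',len(h),cv2.minAreaRect((h[:,:2]*1000).astype(np.float32)))
hsv=cv2.cvtColor(im,cv2.COLOR_RGB2HSV);m=(hsv[...,1]<40)&(hsv[...,2]>170)&(w[...,2]>.09)&(w[...,2]<.13)&(abs(w[...,0]-.5)<.1)&(abs(w[...,1]-.15)<.13)
P=w[m]; c=P.mean(0); print('table',len(P),c,np.linalg.svd(P-c)[2][2])
m=cv2.inRange(hsv,(45,100,60),(75,255,255))>0; m&=(w[...,2]>.09)&(w[...,1]>.18)&(w[...,1]<.29); print('green',m.sum(),w[m].mean(0))
"
```

```text
clock: 13.75
position: [0.5865, -0.1321, 0.2912]
ee_rot: [0.784, 0.62, 0.001, 0.001]
ft_force: [0.4, -0.2, -0.4]
grip_width: 0.001
grasp_force: 0.0
heel 181 ((624.5694580078125, 8.700023651123047), (53.91328811645508, 61.908729553222656), 73.77041625976562)
lug 103 [0.6402 0.0486 0.0474] [0.6552 0.0677 0.0525] ((636.4436645507812, 48.02631378173828), 20.280977249145508)
table 626 [0.4974 0.1471 0.1059] [-0.0303  0.0025  0.9995]
green 24 [0.49857616 0.24150711 0.10679258]
[ 0.58648345 -0.1321181   0.29124061] [ 0.40571201 -0.17953896 -0.44687523] 13.75
top heel 233 ((619.2013549804688, -0.45847129821777344), (38.88151168823242, 58.7174072265625), 76.44430541992188)
table 1864 [0.50079842 0.15431017 0.10422176] [-1.14381064e-04 -6.25739208e-05 -9.99999992e-01]
green 59 [0.49767797 0.24020657 0.10476127]
```

View pics/s6.png

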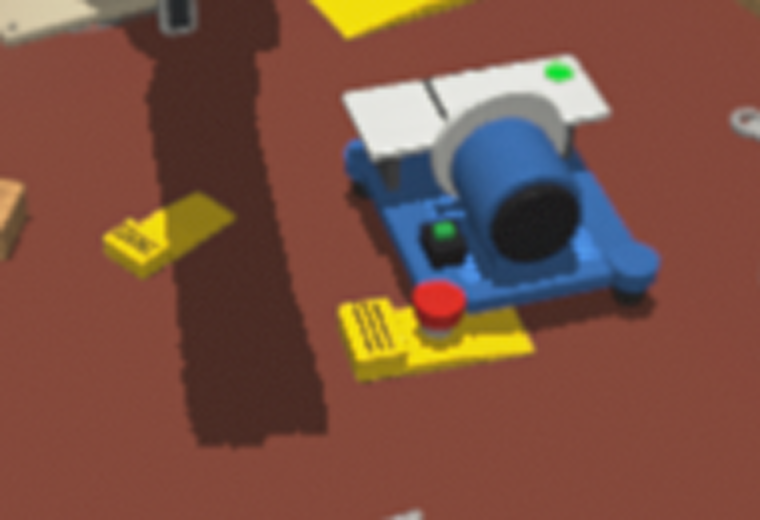

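The sander is level: the table normal from the top camera is vertical and its height is 104 mm. The foot is on the flat but only about 10 mm past the ramp edge, so I push 6 mm more for margin.

```bash
python3 -m crank '[[[3,0,0,-6,0,0,0],[3,0,0,-6,0,0,0],[3,0,0,-6,0,0,0],[3,0,0,-6,0,0,0],[3,0,0,-5,0,0,0],[3,0,0,-2.3,0,0,0],[3,0.46,1.95,0,0,0,0],[3,0.58,2.43,0,0,0,0],[3,0.58,2.43,0,0,0,0],[3,0.46,1.95,0,0,0,0],[3,0.23,0.97,0,0,0,0],[3,0.09,0.4,0,0,0,0],[3,0.07,0.29,0,0,0,0],[3,0.07,0.29,0,0,0,0],[3,0.07,0.29,0,0,0,0],[3,0.05,0.24,0,0,0,0],[3,0,0,0,0,0,0]]]'
python3 -m crank '[[[3,-0.2,-0.6,0,0,0,0],[3,-0.5,-2,0,0,0,0],[3,-0.7,-3,0,0,0,0],[3,-0.7,-3,0,0,0,0],[3,-0.5,-2,3,0,0,0],[1,0,0,6,0,0,0],[1,0,0,6,0,0,0],[0,0,0,6,0,0,0],[0,0,0,6,0,0,0],[0,0,0,4,0,0,0]]]'; python3 -c "
from h import *
state('s7')
im,d=eyes.camera('top');w=cloud('top',d); P=wedge(im,w,(.54,.70,-.2,.12));h=P[(P[:,2]>.022)&(P[:,2]<.03)]; print('top heel',len(h),cv2.minAreaRect((h[:,:2]*1000).astype(np.float32)))
o=manip.get_obs()
hsv=cv2.cvtColor(im,cv2.COLOR_RGB2HSV)
m=((hsv[...,0]<6)|(hsv[...,0]>174))&(hsv[...,1]>190)&(hsv[...,2]>110)&(abs(w[...,0]-.632)<.045)&(abs(w[...,1]-.045)<.045)&(w[...,2]>.035)
print('lug',cv2.minEnclosingCircle((w[m][:,:2]*1000).astype(np.float32)),np.median(w[m],0))
im2,d2=eyes.camera('scene'); w2=cloud('scene',d2); T=R.from_quat(o['ee_rot']).as_matrix(); t=(w2-o['position'])@T
m=(abs(t[...,0])<.03)&(abs(t[...,1])<.06)&(t[...,2]<.03)&(t[...,2]>-.09)&(d2>0); P=t[m];P=P[np.argsort(-P[:,2])]; print('tips shut',P[:8].round(3))
im3,d3=eyes.camera('wrist'); t3,_=wcloud(d3,o); m=(abs(t3[...,0])<.03)&(abs(t3[...,1])<.03)&(t3[...,2]<.02);P=t3[m];print('wrist',P[np.argsort(-P[:,2])][:6].round(3))
"
```

```text
clock: 15.98
position: [0.6121, -0.0247, -0.0247]
ee_rot: [0.786, 0.618, -0.002, 0.002]
ft_force: [-3.6, -12.4, 3.7]
grip_width: 0.35
grasp_force: 6.5
clock: 17.23
position: [0.5869, -0.1262, 0.2881]
ee_rot: [0.785, 0.62, 0.001, 0.001]
ft_force: [0.3, 1.0, -1.9]
grip_width: -0.002
grasp_force: 0.0
heel 188 ((624.697998046875, 10.456460952758789), (48.70111846923828, 65.67890167236328), 75.56971740722656)
lug 92 [0.6414 0.0466 0.0475] [0.656  0.0684 0.0515] ((636.1842041015625, 48.6182746887207), 19.799365997314453)
table 627 [0.4973 0.1468 0.1058] [-0.0257  0.0031  0.9997]
green 24 [0.49856374 0.24151208 0.10678357]
[ 0.58692845 -0.12623986  0.28814081] [ 0.25791834  0.96787316 -1.89205687] 17.225
top heel 214 ((621.0438842773438, 4.061958312988281), (37.07147979736328, 58.62002182006836), 76.64795684814453)
lug ((631.80615234375, 48.53914260864258), 18.564266204833984) [0.63548195 0.04733936 0.04731156]
tips shut [[ 0.011  0.005 -0.033]
 [-0.007  0.005 -0.033]
 [-0.005  0.005 -0.033]
 [-0.002  0.006 -0.033]
 [ 0.008  0.007 -0.035]
 [ 0.003  0.006 -0.036]
 [ 0.005  0.008 -0.036]
 [-0.007  0.005 -0.037]]
wrist [[ 0.011 -0.005 -0.036]
 [ 0.011 -0.004 -0.037]
 [ 0.011 -0.004 -0.037]
 [ 0.011  0.    -0.037]
 [ 0.011 -0.005 -0.037]
 [ 0.011  0.001 -0.037]]
```

```bash
python3 -m crank '[[[0,-1.3,5.25,0,0,0,0],[0,-1.3,5.25,0,0,0,0],[0,-1.3,5.25,0,0,0,0],[0,-1.3,5.25,0,0,0,0],[0,-1.3,5.25,0,0,0,0],[0,-1.3,5.25,0,0,0,0],[0,-1.1,5.22,-3,0,0,0],[0,0,0,-5,0,0,0],[0,0,0,-4,0,0,0],[0,0,0,0,0,0,0],[0,0,0,0,0,0,0]]]'; python3 -c "
from h import *
o=manip.get_obs();print(o['position'],o['ft_force'])
im,d=eyes.camera('scene');w=cloud('scene',d)
m=(abs(w[...,0]-.498)<.04)&(abs(w[...,1]-.241)<.03)&(w[...,2]>.115)&(w[...,2]<.17); P=w[m]; print(len(P),P[np.argsort(P[:,2])][:8].round(3))
im,d=eyes.camera('wrist');t,w=wcloud(d,o); hsv=cv2.cvtColor(im,cv2.COLOR_RGB2HSV);m=cv2.inRange(hsv,(45,100,60),(75,255,255))>0;m&=(w[...,2]>.09)&(w[...,1]>.2); print('green',m.sum(),w[m].mean(0),w[m].min(0),w[m].max(0))
cv2.imwrite('pics/w8.png',im[...,::-1])
"
```

```text
clock: 18.8
position: [0.4986, 0.2422, 0.1661]
ee_rot: [0.784, 0.62, 0.0, 0.0]
ft_force: [0.1, 0.6, 0.3]
grip_width: 0.002
grasp_force: 0.0
[0.49863693 0.2422465  0.16609057] [0.11249298 0.64825821 0.29105918]
0 []
green 628 [0.49762126 0.24061198 0.10658602] [0.4848349  0.22745894 0.1031047 ] [0.51507151 0.3119237  0.34129482]
```

View pics/w8.png

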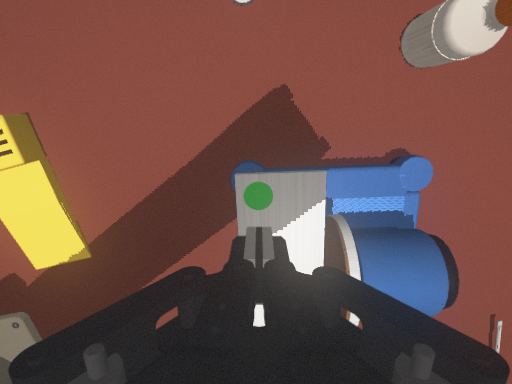

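The green spot, at (258,195), is within 2 mm of straight below the TCP. Time to descend.

```bash
python3 -m crank '[[[0,0,-0.2,-4,0,0,0],[0,-0.1,0,-3,0,0,0],[0,0,0,-1,0,0,0],[0,0,0,-0.5,0,0,0],[0,0,0,-0.5,0,0,0],[0,0,0,-0.3,0,0,0],[0,0,0,0,0,0,0]]]'
```

```text
clock: 19.77
position: [0.4976, 0.2408, 0.0728]
ee_rot: [0.784, 0.62, 0.001, -0.0]
ft_force: [-1.2, -0.8, 3.4]
grip_width: 0.001
grasp_force: 1.6
```

Contact (3.4 N) at z = 0.073, as expected. I press in small steps.

```bash
python3 -m crank '[[[0,0,0,-0.2,0,0,0],[0,0,0,-0.2,0,0,0],[0,0,0,0,0,0,0]]]'
```

```text
clock: 20.15
position: [0.4978, 0.2412, 0.0722]
ee_rot: [0.784, 0.62, 0.001, -0.001]
ft_force: [-16.8, -7.2, 42.9]
grip_width: -0.001
grasp_force: 21.3
```

```bash
python3 -m crank '[[[0,0,0,-0.01,0,0,0],[0,0,0,0,0,0,0],[0,0,0,0,0,0,0],[0,0,0,0,0,0,0],[0,0,0,0,0,0,0],[0,0,0,0,0,0,0]]]'; python3 -m crank '[[[0,0,0,0.2,0,0,0],[0,0,0,0.3,0,0,0],[0,0,0,1,0,0,0],[0,0,0,3,0,0,0],[0,0,0,6,0,0,0],[0,0,0,6,0,0,0],[0,-2,5.5,1,0,0,0],[0,-2,5.5,0,0,0,0],[0,-2,5.5,0,0,0,0],[0,-2,5.5,0,0,0,0],[0,0,0,0,0,0,0]]]'; python3 -c "
from h import *
state('s9')
im,d=eyes.camera('top');w=cloud('top',d); P=wedge(im,w,(.54,.70,-.2,.12));h=P[(P[:,2]>.022)&(P[:,2]<.03)]; print('top heel',len(h),cv2.minAreaRect((h[:,:2]*1000).astype(np.float32)))
hsv=cv2.cvtColor(im,cv2.COLOR_RGB2HSV);m=(hsv[...,1]<40)&(hsv[...,2]>170)&(w[...,2]>.09)&(w[...,2]<.13)&(abs(w[...,0]-.5)<.1)&(abs(w[...,1]-.15)<.13)
P=w[m]; c=P.mean(0); print('table',len(P),c,np.linalg.svd(P-c)[2][2])
m=cv2.inRange(hsv,(45,100,60),(75,255,255))>0; m&=(w[...,2]>.09)&(w[...,1]>.18)&(w[...,1]<.29); print('green',m.sum(),w[m].mean(0))
"
```

```text
clock: 20.9
position: [0.4979, 0.2412, 0.0722]
ee_rot: [0.784, 0.62, 0.001, -0.001]
ft_force: [-17.1, -6.3, 43.8]
grip_width: 0.001
grasp_force: 21.7
clock: 22.28
position: [0.4132, 0.4654, 0.242]
ee_rot: [0.782, 0.624, -0.001, -0.0]
ft_force: [0.8, -1.2, 0.7]
grip_width: -0.0
grasp_force: 0.0
heel 193 ((624.8118286132812, 10.33652114868164), (50.0919075012207, 66.40306854248047), 78.805908203125)
lug 93 [0.6412 0.0475 0.048 ] [0.6553 0.0676 0.0525] ((636.8695678710938, 49.217857360839844), 18.736143112182617)
table 618 [0.4969 0.1469 0.1058] [-0.0274  0.0026  0.9996]
green 24 [0.49838426 0.24164491 0.1066177 ]
[0.41320671 0.4654179  0.24203498] [ 0.76028288 -1.18654921  0.67431694] 22.275
top heel 237 ((620.9263916015625, 2.9584007263183594), (38.74790954589844, 60.78031921386719), 76.5781021118164)
table 1929 [0.50062459 0.15401101 0.10423296] [ 0.00175335 -0.00182245 -0.9999968 ]
green 55 [0.49730353 0.23984321 0.10485114]
```

View pics/s9.png

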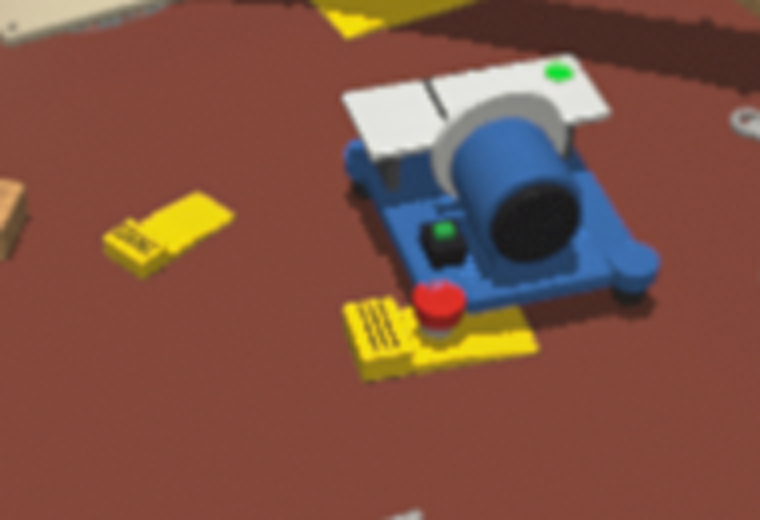

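The sander stands level and unshifted, with the foot at (437,330) on the flat part of the wedge. The press held at about 43 N and the robot is clear.

```bash
python3 -c "
from workcell import job
print(job.hand_in())"
```

```text
the job is handed in; nothing more can be done
None
```

The wedge is under the short foot with the foot on its flat part, the sander stands level, the press check on the green spot held at about 43 N without rocking, and the job was handed in after about 22 s with the robot touching nothing.

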